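Gauge the red shoulder pin at the repair bench

ROBOT

A 7-joint arm with a two-finger parallel gripper is mounted at the origin on the work surface. World frame = base frame: x ahead of the robot, y to its left, z up, the work surface at z = 0. Lengths are in m, angles in rad, forces in N, time in s.
With the tool pointing down it reaches from about 0.425 to 0.875 m from the base axis. Payload 4.7 kg.
Tool frame: the origin (TCP) lies on the centre line of the jaws, within the pads' length; the fingertips stand 25 mm ahead of it and the grasp point (between the pads) lies 6 mm ahead of it; z points along the fingers, y is the line along which they close (so a half turn about z gives the same grasp; the last joint's range is limited). The gripper opens to 87 mm and grips with 3 to 60 N. Pads are 19 mm wide; open, the fingers measure 117 mm over their backs; the gripper's body (75 mm by 190 mm) begins 51 mm behind the grasp point.
Start: joints at [1.13, 0.321, -0.07, 1.45, 0.023, 1.371, -0.057], TCP at [0.286, -0.584, 0.248] pointing down, gripper open.
Joint ranges: [-2.86, 2.86], [-0.3, 2.09], [-1.38, 1.24], [0.06, 2.45], [-1.56, 4.7], [0.09, 2.05], [-2.69, 2.69]. Speed limits (rad/s): [2.57, 2.57, 3.14, 3.14, 3.14, 3.14, 3.14].

INTERFACE

Orientations are given as a unit quaternion [w, x, y, z].
In Python, from station import bot, cams, job gives the robot as it stands. The module is installed in compiled form; this text tells all that it offers.
- The arm moves only by the tool play_rows, never from a script. Its argument "series" is a list of rows, each a list of 3 entries, a list of its own where there are three numbers: the closure, from -1 (fully open) to 1 (shut), so that 0 is half open, then the shift along the world's x, y, z normalised to -1 to 1, where 1 is 100 mm, then the turn, a rotation vector about the world's x, y, z normalised to -1 to 1, where 1 is pi/2 rad. In form: [[hand, [dx, dy, dz], [wx, wy, wz]], ...]. A call has 1 to 10 rows; each row is the pose to reach, as a shift and turn from the pose commanded when the call began; what a row does not reach only later rows make up. A row lasts 1/10 s, in which the tool goes at most 50 mm and 8.59 degrees, less where a joint would pass 70% of its speed; a pose out of reach is approached as far as the arm can. A call with a number of a shift or a turn outside -1 to 1 is refused whole. A call with a gripper value outside its range is refused whole. The fingers move at their own pace and stop on an object; "newtons" is the grip in N (left out, the last holds). Time passes only in rows, so rows that repeat a pose let the fingers close. It gives the time, the measured TCP pose, the force, the opening and the grip force at its end, in the units of the state.
- bot.get_state(): the state, without advancing time (a new reading comes with each control period).
- cams.grab_frame(name): name is "scene" or "side" or "wrist"; returns the picture (420x560x3 uint8, red, green, blue); there is no depth.
- cams.camera_model(name): a dict with "fx", "fy", "cx", "cy" (pixels), "camera_from_world" (4x4, takes a point from world to camera coordinates). Camera axes: x right, y up, looking along -z (the intrinsics and any distortion apply to the point x, -y, -z); pixel columns grow to the right and rows downward; lengths in m; the calibration is good to about 2 mm. A picture is of the moment at which its call begins: read the wrist's pose just before it. camera_model takes no time and is no camera call; for the wrist camera it gives the pose at the moment of the call.
- job.hand_in(): hands the job in; it is judged then, once.
Trained networks look in the newest picture that a camera, given by its name, has taken for a name from the list of things; names that differ only in an ending like _2 or _b are one class to them, and where a whole thing is asked for, a point or a joint stands for the part that bears it (a point fixed in the world has none). Each returns a list of dicts, best first, with "confidence" (0 to 1); they miss things now and then, are a little off and sometimes report something else, mostly with a low value. They report only what shows in the picture. A call takes as long as a camera call.
- cams.recognise(camera, query): "centre" ([x, y, z] in m, in the coordinates of the camera as it stood for that picture, good to about 4 mm: the middle of the surface that is visible of it).
- cams.place_of(camera, query): "centre" ([x, y, z] in m, in the coordinates of the camera as it stood for that picture, good to about 4 mm: a listed point, or the origin of a listed thing).
The state is a dict: "time": time; "q": joint angles; "joint_velocities": joint speeds; "joint_efforts": joint torques, N m; "ee_pos": TCP position; "ee_rot": TCP orientation; "force": force on the tool from outside, world axes, zero at the start; "moment": the same for the moment, N m; "finger_gap": finger opening in m; "grasp_force": force on a finger pad.
Only numpy, scipy, OpenCV 4.12 (cv2) and the standard library are available. Lean on these libraries where they do the work, as an engineer would, in place of code of your own. Each camera call takes 0.05 s, during which the arm holds its last target. There are 200 camera calls.

TASK

Find which hole in the gauge's front row fits the red-knobbed shoulder pin: take the pin out of its stand by the knob, try the largest hole first and step down until its shank passes right through but its brass shoulder no longer drops in, feeling for the hole gently and never forcing the pin. Leave it standing there, shoulder fully down on the plate, let go, and leave the other two pins and everything else on the bench where they are.

Things in the scene. Friction and masses are not known exactly. Their poses are not given: they have to be found in the camera images.
- pin: the shoulder pin to gauge, 64 mm long, 60 g, upright in the stand, knob up. From the tip up: steel shank 12 mm diameter, 30 mm long (foot tapers over the last 2 mm to 10.4 mm); brass shoulder 15.5 mm diameter, 10 mm high; red ribbed knob 24 mm diameter, 24 mm high. Origin at the tip, z towards the knob. Grip it only by the knob; shank and shoulder bear 25 N at most, from anything
- pin_shoulder (a point): centre of the underside of the pin's brass shoulder, on the pin's axis, 30 mm above the tip; it lies at the plate's top face when the pin is fully home in the fitting hole
- pin_blue: another pin of the same shape with a blue knob, in the stand; leave it alone. Origin at its tip, z up
- pin_grey: another pin of the same shape with a white knob, in the stand; leave it alone. Origin at its tip, z up
- stand: fixed grey block 50 x 180 x 40 mm, origin at the centre of its underside, z up, long side along y. Three through holes of 13.5 mm at y = -60, 0, +60 mm; a pin hangs in each by its shoulder on the top face, tip 10 mm above the underside. Which pin is where varies
- gauge: fixed dark steel frame 128 x 150 mm, 60 mm high, origin at the centre of its underside, z up. It holds three rigid bright steel strips, 12 mm thick, open below, tops level at 60 mm. Each strip is a row of three holes 40 mm apart, largest at +y (yellow mark on the frame), smallest at -y. Rows at x = -36 (front, nearest the robot, the only one to use), 0, +36 mm. Strips are swapped about
- hole1 (a point): nominal centre, at the top face, of the front row's largest hole, by the yellow mark. The strip has play in the frame: the real holes of this row are all shifted together from hole1, hole2, hole3 by one unknown amount, up to 2 mm along x and 2 mm along y of the frame; the height is true
- hole2 (a point): nominal centre, at the top face, of the front row's middle hole, 40 mm from hole1 towards the frame's -y; same shift. Exactly one hole of the row fits (13.2 mm: shank passes, shoulder stays on top), which one varies. Holes larger than it are 22.5 or 25 mm: the shoulder drops in too, until the knob's underside meets the plate, 10 mm further down
- hole3 (a point): nominal centre, at the top face, of the front row's smallest hole, 80 mm from hole1 towards the frame's -y; same shift. Holes smaller than the fitting one are 10 or 8 mm: the pin does not enter at all
- solder_reel: bystander: reel of solder, 52 mm diameter, 36 mm high, origin under its centre
- parts_cup: bystander: clear cup 60 mm across, 60 mm high, origin under its centre
- driver: bystander: yellow screwdriver 160 mm long, lying
- clip_case: bystander: round black case with a red disc on top, 66 mm across, 29 mm high, origin under its centre
- spray: bystander: spray can 52 mm diameter, 150 mm high, origin under its centre
- phone: bystander: black phone 150 x 72 x 9 mm lying flat, origin under its centre

How it is judged:
By the outcome, as a careful person would: the job done as asked, in the order asked, and still so for the second after the job is handed in, with the robot touching nothing.
It also fails if it takes over 67 s, if anything falls off the work surface, if the arm or the gripper's body presses on something with over 40 N, if the wrist force passes 120 N, or if a joint passes its speed limit or range.

## Working session

There is one attempt and no reset: what is moved stays moved. The work goes in short steps, Python scripts to look and compute and a tool call to move; the robot and the scene stay as the last step left them, time stands still between calls to the robot, and variables do not carry over. Pictures are saved under pics/ and viewed, at most 10 in all, crops included, and the job is handed in when it is done.

Besides the shell and the picture viewer there is one more tool, called as name(argument=value, ...), one argument or row to a line, values as JSON. play_rows: Moves the arm, as the interface text tells. Scaled input: -1 to 1 covers 100 mm each way for a shift and pi/2 rad each way for a turn. Its arguments: {"type":"object","properties":{"series":{"type":"array","items":{"type":"array"}},"newtons":{"type":"number"}},"required":["series"]}

```bash
mkdir -p pics
cat > h.py <<'E'
import numpy as np, cv2
from station import bot, cams, job
def w(cam,c,M=None):
    M=np.array(cams.camera_model(cam)["camera_from_world"]) if M is None else M
    return (np.linalg.inv(M)@np.r_[c,1])[:3]
def proj(cam,P):
    m=cams.camera_model(cam);c=np.array(m["camera_from_world"])@np.r_[P,1]
    return m["fx"]*c[0]/-c[2]+m["cx"], m["fy"]*-c[1]/-c[2]+m["cy"]
def save(cam,n):
    im=cams.grab_frame(cam);cv2.imwrite(f"pics/{n}.png",im[:,:,::-1]);return im
def st():
    s=bot.get_state();print({k:np.round(s[k],4).tolist() for k in("time","q","ee_pos","ee_rot","force","finger_gap","grasp_force")})
E
python3 - <<'E'
from h import *
a=save("scene","scene");b=save("side","side")
cv2.imwrite("pics/both.png",cv2.resize(np.vstack([a,b])[:,:,::-1],(400,600)))
for c in("scene","side"):
    for q in("pin","pin_blue","pin_grey","stand","gauge","hole1","hole2","hole3","spray","parts_cup"):
        print(c,q,[(np.round(w(c,d["centre"]),4).tolist(),round(d["confidence"],2)) for d in cams.place_of(c,q)[:3]])
st()
E
```

```text
scene pin [([0.5684, -0.25, 0.0175], 0.47)]
scene pin_blue [([0.5857, -0.1352, 0.0142], 0.45)]
scene pin_grey [([0.5809, -0.1919, 0.0155], 0.58)]
scene stand [([0.5772, -0.1933, 0.0015], 0.92)]
scene gauge [([0.5553, 0.1725, -0.0002], 0.68)]
scene hole1 [([0.5208, 0.132, 0.0679], 0.81), ([0.5178, 0.1752, 0.0612], 0.75), ([0.5192, 0.2179, 0.0602], 0.67)]
scene hole2 [([0.5208, 0.132, 0.0679], 0.81), ([0.5178, 0.1752, 0.0612], 0.75), ([0.5192, 0.2179, 0.0602], 0.67)]
scene hole3 [([0.5208, 0.132, 0.0679], 0.81), ([0.5178, 0.1752, 0.0612], 0.75), ([0.5192, 0.2179, 0.0602], 0.67)]
scene spray [([0.4875, -0.5006, 0.0003], 0.72)]
scene parts_cup [([0.7855, 0.0776, -0.0039], 0.96)]
side pin [([0.5653, -0.2544, 0.0083], 0.58)]
side pin_blue [([0.5882, -0.1355, 0.0121], 0.66)]
side pin_grey [([0.5766, -0.1931, 0.0125], 0.47), ([0.5173, 0.1302, 0.0618], 0.45)]
side stand [([0.5797, -0.1996, 0.0044], 0.8)]
side gauge [([0.5529, 0.1788, -0.0], 0.88)]
side hole1 [([0.5169, 0.1705, 0.0639], 0.98), ([0.5128, 0.2149, 0.0628], 0.89), ([0.5182, 0.1291, 0.0645], 0.73)]
side hole2 [([0.5169, 0.1705, 0.0639], 0.98), ([0.5128, 0.2149, 0.0628], 0.89), ([0.5182, 0.1291, 0.0645], 0.73)]
side hole3 [([0.5169, 0.1705, 0.0639], 0.98), ([0.5128, 0.2149, 0.0628], 0.89), ([0.5182, 0.1291, 0.0645], 0.73)]
side spray [([0.4872, -0.5107, 0.0018], 0.77)]
side parts_cup [([0.7891, 0.0762, -0.0001], 0.67)]
{'time': 1.1, 'q': [1.1302, 0.321, -0.0701, 1.4505, 0.0226, 1.3708, -0.0569], 'ee_pos': [0.2855, -0.584, 0.2476], 'ee_rot': [0.0, 0.9743, 0.2254, -0.0], 'force': [0.3565, 0.0841, -0.5331], 'finger_gap': 0.0868, 'grasp_force': 0.0}
```

View pics/scene.png

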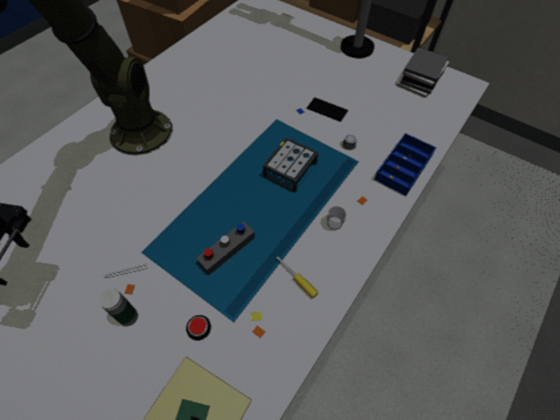

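View pics/side.png

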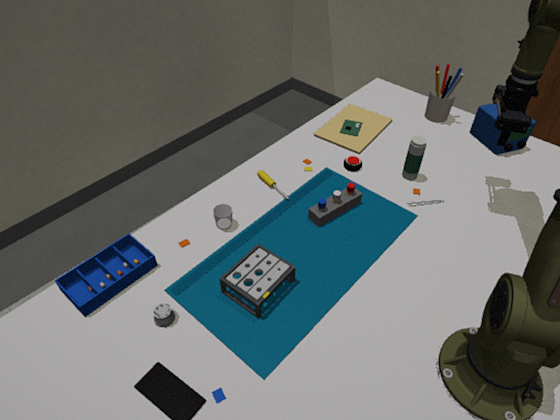

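The side view shows the red knob at (352,188) at the stand's end, and the yellow mark at (266,296) at the gauge's +y front. I'm approaching the red pin with the closing line across the stand.

play_rows(
  series=[
    [-1, [0.35, 0.41, 0], [0, 0, 0.076]],
    [-1, [0.7, 0.83, 0], [0, 0, 0.152]],
    [-1, [0.7, 0.83, 0], [0, 0, 0.152]],
  ],
)

```text
time: 1.4
ee_pos: [0.3619, -0.4948, 0.248]
ee_rot: [-0.001, 0.938, 0.346, 0.002]
force: [0.3, -0.4, -0.5]
finger_gap: 0.087
grasp_force: 0.0
```

play_rows(
  series=[
    [-1, [0.35, 0.41, 0], [0, 0, 0.076]],
    [-1, [0.7, 0.83, 0], [0, 0, 0.152]],
    [-1, [0.7, 0.83, 0], [0, 0, 0.152]],
  ],
)

```text
time: 1.7
ee_pos: [0.4313, -0.4111, 0.2481]
ee_rot: [-0.001, 0.891, 0.455, 0.002]
force: [0.6, -0.5, -1.0]
finger_gap: 0.0871
grasp_force: 0.0
```

play_rows(
  series=[
    [-1, [0.35, 0.41, 0], [0, 0, 0.076]],
    [-1, [0.7, 0.83, 0], [0, 0, 0.152]],
    [-1, [0.7, 0.83, 0], [0, 0, 0.152]],
  ],
)

```text
time: 2.0
ee_pos: [0.5003, -0.3278, 0.248]
ee_rot: [-0.001, 0.83, 0.557, 0.002]
force: [0.3, 0.1, 0.6]
finger_gap: 0.0871
grasp_force: 0.0
```

play_rows(
  series=[
    [-1, [0.35, 0.41, -0.2], [0, 0, 0.076]],
    [-1, [0.7, 0.83, -0.4], [0, 0, 0.152]],
    [-1, [0.7, 0.83, -0.5], [0, 0, 0.152]],
    [-1, [0.7, 0.83, -0.5], [0, 0, 0.152]],
    [-1, [0.7, 0.83, -0.5], [0, 0, 0.152]],
  ],
)

```text
time: 2.5
ee_pos: [0.5647, -0.2534, 0.1974]
ee_rot: [-0.0, 0.762, 0.647, -0.001]
force: [-0.2, -0.8, 0.1]
finger_gap: 0.0873
grasp_force: 0.0
```

Run:
```python
from h import *
st()
save("wrist","w1")
for q in("pin","pin_blue","pin_grey"):
  for f in(cams.place_of,cams.recognise):
    print(q,[(np.round(w("wrist",d["centre"]),4).tolist(),round(d["confidence"],2)) for d in f("wrist",q)[:3]])
print(proj("wrist",[.567,-.252,.074]))
```

```text
{'time': 2.5, 'q': [0.7192, 0.3126, -0.4165, 1.5871, 0.1319, 1.2705, 0.1184], 'ee_pos': [0.5647, -0.2534, 0.1974], 'ee_rot': [-0.0001, 0.7623, 0.6472, -0.0008], 'force': [-0.1768, -0.765, 0.1265], 'finger_gap': 0.0873, 'grasp_force': 0.0}
pin [([0.5651, -0.2535, 0.0148], 0.87)]
pin [([0.5687, -0.2509, 0.0779], 0.98)]
pin_blue [([0.5874, -0.1353, 0.0118], 0.95)]
pin_blue [([0.5882, -0.1377, 0.0786], 0.76)]
pin_grey [([0.576, -0.1951, 0.0113], 0.89)]
pin_grey [([0.5739, -0.1968, 0.076], 0.78)]
(np.float64(282.1878436585196), np.float64(207.58914713779637))
```

View pics/w1.png

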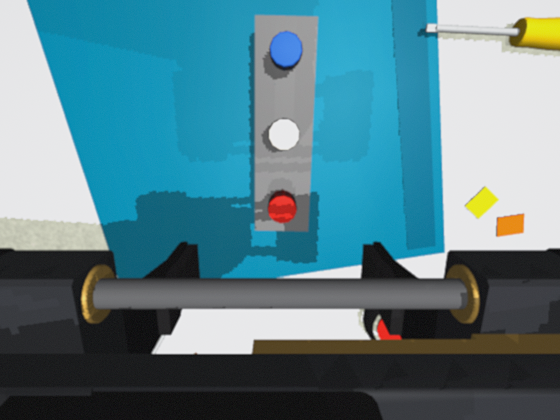

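The wrist view shows the red knob at (282,207), which matches the projection of (0.567, -0.252). I'm descending to it.

play_rows(
  series=[
    [-1, [0.02, 0.02, -0.4], [0, 0, 0]],
    [-1, [0.02, 0.02, -0.8], [0, 0, 0]],
    [-1, [0.02, 0.02, -0.95], [0, 0, 0]],
    [-1, [0.02, 0.02, -0.95], [0, 0, 0]],
  ],
  newtons=8,
)

```text
time: 3.25
ee_pos: [0.5657, -0.2496, 0.1003]
ee_rot: [-0.002, 0.762, 0.648, -0.001]
force: [-0.1, -0.4, -0.5]
finger_gap: 0.0868
grasp_force: 0.0
```

play_rows(
  series=[
    [-1, [0, 0, -0.15], [0, 0, 0]],
    [-1, [0, 0, -0.255], [0, 0, 0]],
    [-1, [0, 0, -0.255], [0, 0, 0]],
  ],
)

```text
time: 3.55
ee_pos: [0.567, -0.2499, 0.0762]
ee_rot: [-0.001, 0.762, 0.648, -0.0]
force: [0.8, -0.5, 0.3]
finger_gap: 0.0869
grasp_force: 0.0
```

Run:
```python
from h import *
st();im=save("wrist","w2").astype(int)
m=(im[:,:,0]>130)&(im[:,:,1]<70)&(im[:,:,2]<70)
n,l,s,c=cv2.connectedComponentsWithStats(m.astype(np.uint8));print(s[1:][s[1:,4]>60],c[1:][s[1:,4]>60])
p=bot.get_state()["ee_pos"];print(proj("wrist",[p[0],p[1],.074]))
```

```text
{'time': 3.55, 'q': [0.6973, 0.4242, -0.4006, 1.7027, 0.1856, 1.0537, 0.0751], 'ee_pos': [0.567, -0.2499, 0.0762], 'ee_rot': [-0.0006, 0.7617, 0.6479, -0.0003], 'force': [0.8045, -0.5218, 0.3068], 'finger_gap': 0.0869, 'grasp_force': 0.0}
[[259 266  43  13 359]] [[279.98050139 272.85236769]]
(np.float64(280.8921872404424), np.float64(279.29710315189345))
```

View pics/w2.png

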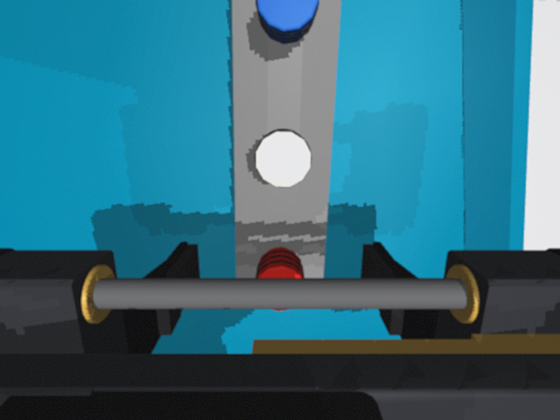

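The knob sits centred between the fingers at (280,273). I'm checking the along-row offset from the white knob at (283,158).

```bash
cat >> h.py <<'E'
def ray(cam,u,v,z):
    m=cams.camera_model(cam);T=np.linalg.inv(np.array(m["camera_from_world"]))
    d=T[:3,:3]@np.array([(u-m["cx"])/m["fx"],-(v-m["cy"])/m["fy"],-1]);o=T[:3,3]
    return o+d*(z-o[2])/d[2]
E
python3 - <<'E'
from h import *
im=cams.grab_frame("wrist");m=(im.min(2)>190);m[:100]=0;m[220:]=0;m[:,:240]=0;m[:,330:]=0
c=cv2.moments(m.astype(np.uint8));u,v=c["m10"]/c["m00"],c["m01"]/c["m00"]
p=ray("wrist",u,v,.074);print(u,v,p,cams.camera_model("wrist")["camera_from_world"])
# red top: from w1 (earlier pose) unavailable; predict from white along stand row
for a in(7,9.4,11): print(p[:2]-.06*np.array([np.sin(np.radians(a)),np.cos(np.radians(a))]))
for e in(cams.place_of("wrist","pin_grey")+cams.place_of("wrist","pin_blue")+cams.place_of("wrist","pin")): print(w("wrist",e["centre"]),e["confidence"])
E
```

```text
281.7770646127514 158.4706889174155 [ 0.57717256 -0.19442775  0.074     ] [[ 9.87014882e-01 -1.60626378e-01  8.87976869e-04 -6.00177835e-01]
 [ 1.54877659e-01  9.50195135e-01 -2.70447991e-01  1.36873840e-01]
 [ 4.25973300e-02  2.67073720e-01  9.62734177e-01 -1.84064263e-01]
 [ 0.00000000e+00  0.00000000e+00  0.00000000e+00  1.00000000e+00]]
[ 0.5698604  -0.25398052]
[ 0.567373   -0.25362208]
[ 0.56572402 -0.25332538]
[ 0.57640528 -0.19610512  0.0121272 ] 0.9
[ 0.58798289 -0.13680337  0.0104178 ] 0.87
[ 0.56543367 -0.25417052  0.01409005] 0.57
```

play_rows(
  series=[
    [-1, [0, -0.035, 0], [0, 0, 0]],
    [0, [0, -0.035, 0], [0, 0, 0]],
    [0.4, [0, -0.035, 0], [0, 0, 0]],
    [1, [0, -0.035, 0], [0, 0, 0]],
    [1, [0, -0.035, 0], [0, 0, 0]],
    [1, [0, -0.035, 0], [0, 0, 0]],
    [1, [0, -0.035, 0], [0, 0, 0]],
    [1, [0, -0.035, 0], [0, 0, 0]],
    [1, [0, -0.035, 0], [0, 0, 0]],
    [1, [0, -0.035, 0], [0, 0, 0]],
  ],
  newtons=8,
)

```text
time: 4.8
ee_pos: [0.5674, -0.2534, 0.0771]
ee_rot: [-0.0, 0.762, 0.648, -0.0]
force: [-2.0, -0.0, 1.0]
finger_gap: 0.0238
grasp_force: 8.0
```

play_rows(
  series=[
    [1, [0, 0, 0], [0, 0, 0]],
    [1, [0, 0, 0.05], [0, 0, 0]],
    [1, [0, 0, 0.2], [0, 0, 0]],
    [1, [0, 0, 0.5], [0, 0, 0]],
    [1, [0, 0, 0.9], [0, 0, 0]],
    [1, [0, 0, 0.9], [0, 0, 0]],
  ],
  newtons=25,
)

```text
time: 5.4
ee_pos: [0.5714, -0.2546, 0.1749]
ee_rot: [0.006, 0.762, 0.648, 0.003]
force: [2.1, 0.5, -0.3]
finger_gap: 0.0234
grasp_force: 25.0
```

Run:
```python
from h import *
st()
save("wrist","w3");save("side","s3")
for c in("wrist","side"):
  for e in cams.place_of(c,"pin"): print(c,w(c,e["centre"]),e["confidence"])
```

```text
{'time': 5.4, 'q': [0.7165, 0.3336, -0.4171, 1.608, 0.1433, 1.2177, 0.1109], 'ee_pos': [0.5714, -0.2546, 0.1749], 'ee_rot': [0.0056, 0.7616, 0.648, 0.0026], 'force': [2.0827, 0.5418, -0.2604], 'finger_gap': 0.0234, 'grasp_force': 24.9873}
wrist [ 0.56634935 -0.25348365  0.10279659] 0.72
side [ 0.56842832 -0.25846597  0.10380056] 0.38
```

play_rows(
  series=[
    [1, [-0.05, 0.4, 0], [0, 0, 0]],
    [1, [-0.14, 0.89, 0], [0, 0, 0]],
  ],
)

```text
time: 5.8
ee_pos: [0.5524, -0.1659, 0.1654]
ee_rot: [-0.001, 0.763, 0.646, -0.001]
force: [1.2, 1.0, 0.5]
finger_gap: 0.0233
grasp_force: 25.0
```

play_rows(
  series=[
    [1, [-0.06, 0.45, 0], [0, 0, 0]],
    [1, [-0.14, 0.89, 0], [0, 0, 0]],
  ],
)

```text
time: 6.0
ee_pos: [0.5382, -0.0734, 0.1658]
ee_rot: [-0.001, 0.762, 0.648, -0.001]
force: [0.8, 0.8, -0.3]
finger_gap: 0.0235
grasp_force: 25.0
```

play_rows(
  series=[
    [1, [-0.06, 0.45, 0], [0, 0, 0]],
    [1, [-0.14, 0.89, 0], [0, 0, 0]],
  ],
)

```text
time: 6.2
ee_pos: [0.5242, 0.0153, 0.1659]
ee_rot: [-0.001, 0.762, 0.648, -0.001]
force: [1.0, 0.9, -1.3]
finger_gap: 0.0232
grasp_force: 25.0
```

play_rows(
  series=[
    [1, [-0.06, 0.45, 0], [0, 0, 0]],
    [1, [-0.12, 0.8, 0], [0, 0, 0]],
    [1, [-0.12, 0.8, 0], [0, 0, 0]],
    [1, [-0.12, 0.8, 0], [0, 0, 0]],
    [1, [-0.12, 0.8, 0], [0, 0, 0]],
  ],
)

```text
time: 6.7
ee_pos: [0.5133, 0.092, 0.1663]
ee_rot: [-0.0, 0.762, 0.647, -0.001]
force: [-0.4, -0.8, -0.7]
finger_gap: 0.0236
grasp_force: 25.0
```

Run:
```python
from h import *
st()
im=save("wrist","w4")
M=np.array(cams.camera_model("wrist")["camera_from_world"])
for q in("hole1","pin","gauge"):
  for e in cams.place_of("wrist",q): print(q,np.round(w("wrist",e["centre"],M),4),round(e["confidence"],2))
print(proj("wrist",[.515,.217,.06]),proj("wrist",[.519,.13,.06]))
```

```text
{'time': 6.7, 'q': [0.3714, 0.1536, -0.6459, 1.8519, 0.1006, 1.1702, -0.4711], 'ee_pos': [0.5133, 0.092, 0.1663], 'ee_rot': [-0.0002, 0.7622, 0.6473, -0.0008], 'force': [-0.4441, -0.7861, -0.6757], 'finger_gap': 0.0236, 'grasp_force': 24.9872}
pin [0.5102 0.0957 0.1013] 0.81
(np.float64(252.2847228925507), np.float64(39.45509663461249)) (np.float64(279.3313511012974), np.float64(166.07041188059387))
```

View pics/w4.png

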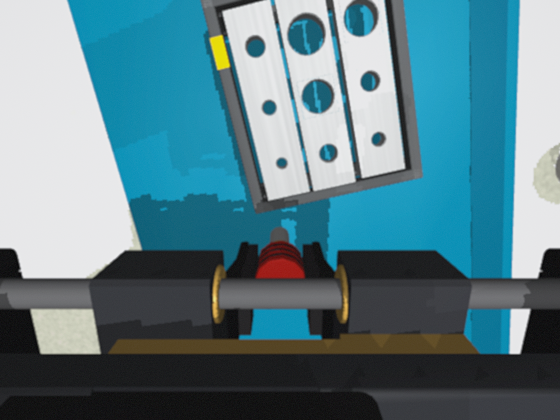

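The wrist view shows the front row at (256,46), (269,107) and (281,162), with the yellow mark at (219,52). Hole 1 is about 20 px, or 13.3 mm, so it is probably the fitting hole. I'll fit the centres.

```bash
cat > holes.py <<'E'
from h import *
def fit(im,seeds,r=18):
    g=im.min(2).astype(float);out=[]
    for u,v in seeds:
        x0,y0=int(u-r),max(0,int(v-r));c=g[y0:y0+2*r,x0:x0+2*r]
        big=cv2.GaussianBlur(cv2.resize(c,None,fx=8,fy=8,interpolation=cv2.INTER_CUBIC),(0,0),4)
        m=(big<140).astype(np.uint8);n,l,s,ce=cv2.connectedComponentsWithStats(m)
        k=min(range(1,n),key=lambda i:np.hypot(*(ce[i]-np.array([(u-x0)*8,(v-y0)*8])))+ (1e4 if s[i,4]<500 else 0))
        ct=max(cv2.findContours((l==k).astype(np.uint8),0,1)[0],key=len)
        (a,b),ax,_=cv2.fitEllipse(cv2.convexHull(ct))
        out.append((a/8-.44+x0,b/8-.44+y0,ax[0]/8,ax[1]/8))
    return out
E
python3 - <<'E'
from holes import *
im=cv2.imread("pics/w4.png")[:,:,::-1]
f=fit(im,[(256,46),(269,107),(281,162)])
P=[ray("wrist",a,b,.06) for a,b,_,_ in f]
for x,p in zip(f,P):print(np.round(x,1),np.round(p,4))
print([np.linalg.norm(P[i]-P[i+1]) for i in(0,1)])
p=bot.get_state()["ee_pos"];m=im[:,:,0].astype(int)
print("tcp tip", proj("wrist",[p[0],p[1],p[2]-.067]))
cv2.imwrite("pics/c1.png",np.hstack([cv2.resize(im[15:85,215:295,::-1],(400,350),interpolation=0),cv2.resize(im[210:290,240:320,::-1],(350,350),interpolation=0)]))
E
```

```text
[254.9  46.1  19.6  22. ] [0.516  0.2127 0.06  ]
[268.8 107.1  14.1  14.9] [0.5185 0.1724 0.06  ]
[281.4 162.7  10.7  11. ] [0.5209 0.1322 0.06  ]
[np.float64(0.040413246154755764), np.float64(0.04022775489051201)]
tcp tip (np.float64(280.64696514416397), np.float64(232.92000793680012))
```

View pics/c1.png

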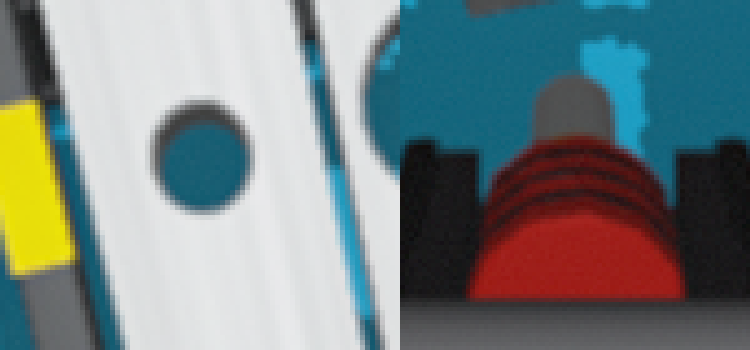

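play_rows(
  series=[
    [1, [0.02, 0.4, 0], [0, 0, 0]],
    [1, [0.02, 0.7, 0], [0, 0, 0]],
    [1, [0.02, 0.7, 0], [0, 0, 0]],
  ],
)

```text
time: 7.2
ee_pos: [0.5149, 0.1684, 0.1675]
ee_rot: [-0.001, 0.76, 0.65, 0.001]
force: [0.2, 0.1, -0.2]
finger_gap: 0.0233
grasp_force: 25.0
```

Run:
```python
from holes import *
st();im=save("wrist","w5")
s=[proj("wrist",p) for p in([.516,.2127,.06],[.5185,.1724,.06])];print(s)
f=fit(im,s)
for x in f:print(np.round(x,1),np.round(ray("wrist",x[0],x[1],.06),4))
p=bot.get_state()["ee_pos"];print("tcp tip",proj("wrist",[p[0],p[1],p[2]-.067]),proj("wrist",[p[0],p[1],p[2]-.067+.03]))
cv2.imwrite("pics/c2.png",cv2.resize(im[60:300,160:400,::-1],(600,600),interpolation=0))
```

```text
{'time': 7.2, 'q': [0.2655, 0.2061, -0.697, 1.805, 0.1393, 1.1794, -0.6295], 'ee_pos': [0.5149, 0.1684, 0.1675], 'ee_rot': [-0.0012, 0.7598, 0.6501, 0.0012], 'force': [0.1885, 0.0775, -0.1814], 'finger_gap': 0.0233, 'grasp_force': 24.9884}
[(np.float64(271.50482168098944), np.float64(154.51825708142272)), (np.float64(283.3280003509888), np.float64(206.23675223736433))]
[272.4 160.   17.6  17.9] [0.516  0.2086 0.06  ]
[281.  208.9  15.8  23. ] [0.5164 0.1706 0.06  ]
tcp tip (np.float64(280.60584092213674), np.float64(233.03838722212637)) (np.float64(280.717949378727), np.float64(250.9234499691956))
```

View pics/c2.png

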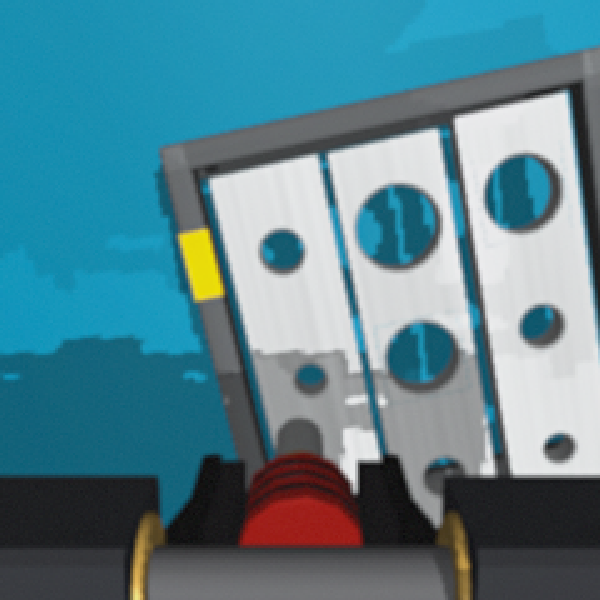

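The crop shows hole 1 at about (272,160) and hole 2 partly under the knob's shadow. The arm was still settling when that picture was taken, so I'll re-measure while it is still.

Run:
```python
from holes import *
st();s=proj("wrist",[.516,.2127,.06]);im=save("wrist","w6")
f=fit(im,[s])
for x in f:print(s,np.round(x,1),np.round(ray("wrist",x[0],x[1],.06),4))
p=bot.get_state()["ee_pos"];print(p)
# shank: grey columns just above knob
g=im[226:236].astype(int);sp=g.max(2)-g.min(2)
for r in range(0,10,3): print(226+r,g[r,255:305].mean(1).astype(int).tolist())
```

```text
{'time': 7.25, 'q': [0.2672, 0.2055, -0.6944, 1.8058, 0.1407, 1.1801, -0.6281], 'ee_pos': [0.5152, 0.1655, 0.1672], 'ee_rot': [-0.0004, 0.7606, 0.6493, 0.0003], 'force': [0.2174, -0.4268, 0.0287], 'finger_gap': 0.0229, 'grasp_force': 24.9875}
(np.float64(271.50482168098944), np.float64(154.51825708142272)) [271.1 155.9  17.7  18.1] [0.516  0.2096 0.06  ]
[0.51550027 0.16343286 0.16692476]
226 [74, 77, 76, 76, 74, 58, 43, 50, 65, 71, 92, 128, 154, 159, 158, 157, 157, 157, 157, 156, 156, 151, 145, 143, 141, 144, 148, 156, 161, 160, 160, 157, 157, 156, 153, 153, 153, 152, 154, 156, 159, 161, 161, 157, 154, 152, 154, 156, 158, 155]
229 [73, 75, 77, 76, 76, 70, 55, 40, 53, 65, 74, 100, 137, 158, 162, 158, 155, 145, 123, 97, 81, 78, 78, 79, 78, 79, 78, 78, 77, 84, 103, 129, 149, 156, 156, 154, 152, 152, 152, 154, 157, 160, 163, 162, 155, 150, 150, 154, 155, 154]
232 [74, 76, 76, 76, 77, 75, 68, 51, 44, 57, 67, 79, 110, 144, 158, 140, 108, 82, 76, 79, 80, 82, 80, 81, 81, 80, 82, 80, 80, 77, 75, 76, 99, 135, 155, 157, 155, 152, 151, 151, 161, 193, 215, 220, 216, 214, 218, 224, 228, 230]
235 [73, 74, 75, 77, 76, 77, 75, 65, 48, 46, 62, 69, 87, 126, 147, 124, 86, 75, 78, 78, 80, 82, 81, 80, 81, 80, 80, 80, 80, 77, 77, 74, 77, 104, 138, 156, 156, 153, 152, 150, 150, 170, 217, 233, 233, 229, 226, 225, 228, 229]
```

play_rows(
  series=[
    [1, [0.01, 0.25, 0], [0, 0, 0]],
    [1, [0.01, 0.5, -0.1], [0, 0, 0]],
    [1, [0.01, 0.5, -0.25], [0, 0, 0]],
    [1, [0.01, 0.5, -0.34], [0, 0, 0]],
    [1, [0.01, 0.5, -0.34], [0, 0, 0]],
    [1, [0.01, 0.5, -0.34], [0, 0, 0]],
  ],
)

```text
time: 7.9
ee_pos: [0.5169, 0.2117, 0.1329]
ee_rot: [0.0, 0.762, 0.647, -0.0]
force: [-0.2, -0.7, -1.0]
finger_gap: 0.0236
grasp_force: 25.0
```

Run:
```python
from holes import *
st();im=save("wrist","w7")
p=bot.get_state()["ee_pos"];print(p,proj("wrist",[p[0],p[1],p[2]-.067]),proj("wrist",[.516,.2122,.06]))
sd=save("side","s7");u,v=map(int,proj("side",[.516,.2125,.07]));print(u,v)
cv2.imwrite("pics/c3.png",np.hstack([cv2.resize(im[190:270,240:320,::-1],(400,400),interpolation=0),cv2.resize(sd[v-40:v+20,u-30:u+30,::-1],(400,400),interpolation=0)]))
```

```text
{'time': 7.9, 'q': [0.1779, 0.2879, -0.7058, 1.7994, 0.2059, 1.1296, -0.7597], 'ee_pos': [0.5169, 0.2117, 0.1329], 'ee_rot': [0.0003, 0.7625, 0.647, -0.0005], 'force': [-0.2114, -0.7377, -1.0248], 'finger_gap': 0.0236, 'grasp_force': 24.9875}
[0.51714056 0.21222216 0.1333602 ] (np.float64(280.5451765499562), np.float64(232.84078374966606)) (np.float64(278.85717140053896), np.float64(229.927713386959))
257 287
```

View pics/c3.png

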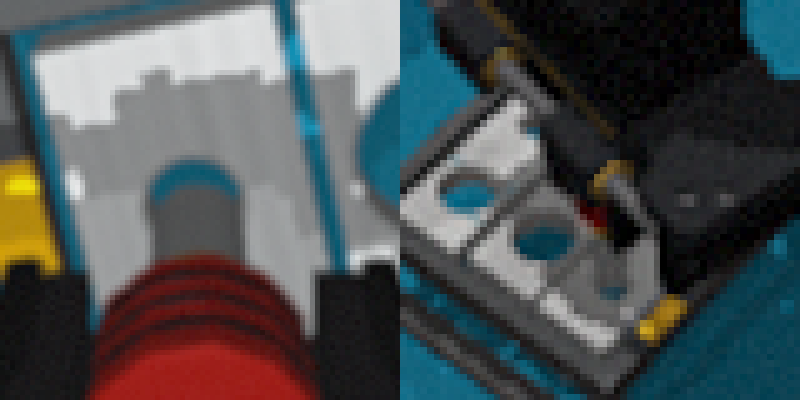

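The crop shows the shank about 0.7 mm to the +x side and about 1.7 mm short in y of the hole. I'll correct that and lower to just above the plate.

play_rows(
  series=[
    [1, [-0.004, 0.018, 0], [0, 0, 0]],
    [1, [-0.004, 0.018, -0.03], [0, 0, 0]],
    [1, [-0.004, 0.018, -0.045], [0, 0, 0]],
    [1, [-0.004, 0.018, -0.045], [0, 0, 0]],
    [1, [-0.004, 0.018, -0.045], [0, 0, 0]],
    [1, [-0.004, 0.018, -0.045], [0, 0, 0]],
  ],
)

```text
time: 8.6
ee_pos: [0.5161, 0.2154, 0.1286]
ee_rot: [0.0, 0.762, 0.648, 0.0]
force: [0.9, -0.1, -0.6]
finger_gap: 0.0239
grasp_force: 25.0
```

play_rows(
  series=[
    [1, [0, 0, -0.01], [0, 0, 0]],
    [1, [0, 0, -0.02], [0, 0, 0]],
    [1, [0, 0, -0.03], [0, 0, 0]],
    [1, [0, 0, -0.03], [0, 0, 0]],
    [1, [0, 0, -0.03], [0, 0, 0]],
  ],
)

```text
time: 9.1
ee_pos: [0.5164, 0.2156, 0.1268]
ee_rot: [0.0, 0.762, 0.648, 0.0]
force: [-2.5, -1.1, 7.3]
finger_gap: 0.0235
grasp_force: 25.0
```

Contact came at plate height with a side force toward -x. I'll ease off, shift and feel again.

play_rows(
  series=[
    [1, [0, 0, 0.03], [0, 0, 0]],
    [1, [-0.007, -0.012, 0.03], [0, 0, 0]],
    [1, [-0.007, -0.012, 0.03], [0, 0, 0]],
    [1, [-0.007, -0.012, 0.01], [0, 0, 0]],
    [1, [-0.007, -0.012, 0], [0, 0, 0]],
    [1, [-0.007, -0.012, 0], [0, 0, 0]],
    [1, [-0.007, -0.012, 0], [0, 0, 0]],
  ],
)

```text
time: 9.8
ee_pos: [0.5157, 0.2143, 0.1265]
ee_rot: [0.0, 0.762, 0.648, 0.0]
force: [-2.0, -1.3, 7.7]
finger_gap: 0.0231
grasp_force: 25.0
```

play_rows(
  series=[
    [1, [0, 0, 0.03], [0, 0, 0]],
    [1, [0, 0, 0.03], [0, 0, 0]],
    [1, [0, 0, 0.03], [0, 0, 0]],
    [1, [0, 0, 0.03], [0, 0, 0]],
  ],
)

```text
time: 10.2
ee_pos: [0.5153, 0.214, 0.1282]
ee_rot: [-0.0, 0.762, 0.648, -0.0]
force: [0.4, -0.4, -1.1]
finger_gap: 0.0233
grasp_force: 25.0
```

Run:
```python
from holes import *
st();im=save("wrist","w8")
p=bot.get_state()["ee_pos"];print(p,proj("wrist",[p[0],p[1],p[2]-.067]),proj("wrist",[p[0],p[1],.06]),proj("wrist",[p[0],p[1]+.01,.06]))
cv2.imwrite("pics/c4.png",cv2.resize(im[210:260,250:310,::-1],(720,600),interpolation=cv2.INTER_CUBIC))
```

```text
{'time': 10.2, 'q': [0.174, 0.292, -0.7067, 1.8057, 0.209, 1.1203, -0.7646], 'ee_pos': [0.5153, 0.214, 0.1282], 'ee_rot': [-0.0001, 0.7617, 0.6479, -0.0002], 'force': [0.3821, -0.357, -1.0909], 'finger_gap': 0.0233, 'grasp_force': 24.9896}
[0.51525699 0.21404488 0.12826588] (np.float64(280.65916982436613), np.float64(232.9037935998071)) (np.float64(280.6551705127064), np.float64(232.25178417308075)) (np.float64(278.2007688435535), np.float64(217.96418162469718))
```

View pics/c4.png

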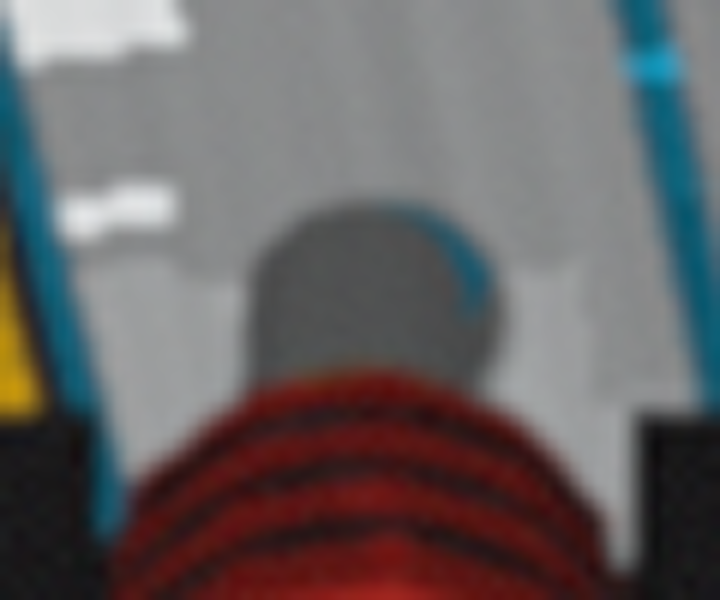

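The crop shows the hole's crescent to the right of the shank: the hole centre is at about (282.4,235) and the shank at about (280,234). I'll shift by +1.4, -0.8 mm.

play_rows(
  series=[
    [1, [0.014, -0.008, 0], [0, 0, 0]],
    [1, [0.014, -0.008, 0], [0, 0, 0]],
    [1, [0.014, -0.008, -0.01], [0, 0, 0]],
    [1, [0.014, -0.008, -0.02], [0, 0, 0]],
    [1, [0.014, -0.008, -0.03], [0, 0, 0]],
    [1, [0.014, -0.008, -0.03], [0, 0, 0]],
    [1, [0.014, -0.008, -0.03], [0, 0, 0]],
  ],
)

```text
time: 10.95
ee_pos: [0.5167, 0.2131, 0.1254]
ee_rot: [0.0, 0.762, 0.648, -0.0]
force: [0.2, -1.1, -0.2]
finger_gap: 0.0231
grasp_force: 25.0
```

play_rows(
  series=[
    [1, [0, 0, -0.01], [0, 0, 0]],
    [1, [0, 0, -0.02], [0, 0, 0]],
    [1, [0, 0, -0.03], [0, 0, 0]],
    [1, [0, 0, -0.03], [0, 0, 0]],
  ],
)

```text
time: 11.35
ee_pos: [0.5167, 0.213, 0.1223]
ee_rot: [0.0, 0.762, 0.648, -0.0]
force: [-1.3, -1.3, 0.7]
finger_gap: 0.0234
grasp_force: 25.0
```

It is in the hole. I'm continuing down gently.

play_rows(
  series=[
    [1, [0, 0, -0.01], [0, 0, 0]],
    [1, [0, 0, -0.02], [0, 0, 0]],
    [1, [0, 0, -0.03], [0, 0, 0]],
    [1, [0, 0, -0.04], [0, 0, 0]],
    [1, [0, 0, -0.05], [0, 0, 0]],
    [1, [0, 0, -0.06], [0, 0, 0]],
  ],
)

```text
time: 11.95
ee_pos: [0.5167, 0.2132, 0.1165]
ee_rot: [0.0, 0.762, 0.648, -0.0]
force: [-0.9, -2.5, 0.8]
finger_gap: 0.0229
grasp_force: 25.0
```

play_rows(
  series=[
    [1, [0, 0, -0.01], [0, 0, 0]],
    [1, [0, 0, -0.02], [0, 0, 0]],
    [1, [0, 0, -0.03], [0, 0, 0]],
    [1, [0, 0, -0.04], [0, 0, 0]],
    [1, [0, 0, -0.05], [0, 0, 0]],
    [1, [0, 0, -0.06], [0, 0, 0]],
  ],
)

```text
time: 12.55
ee_pos: [0.5167, 0.2132, 0.1105]
ee_rot: [0.0, 0.762, 0.648, -0.0]
force: [-1.4, -3.9, 1.7]
finger_gap: 0.0233
grasp_force: 25.0
```

play_rows(
  series=[
    [1, [-0.002, -0.005, 0], [0, 0, 0]],
    [1, [-0.002, -0.005, -0.01], [0, 0, 0]],
    [1, [-0.002, -0.005, -0.02], [0, 0, 0]],
    [1, [-0.002, -0.005, -0.03], [0, 0, 0]],
    [1, [-0.002, -0.005, -0.04], [0, 0, 0]],
    [1, [-0.002, -0.005, -0.05], [0, 0, 0]],
  ],
)

```text
time: 13.15
ee_pos: [0.5166, 0.2129, 0.1055]
ee_rot: [0.0, 0.762, 0.648, 0.0]
force: [-0.9, -2.2, 0.2]
finger_gap: 0.0233
grasp_force: 25.0
```

play_rows(
  series=[
    [1, [0, 0, -0.01], [0, 0, 0]],
    [1, [0, 0, -0.02], [0, 0, 0]],
    [1, [0, 0, -0.03], [0, 0, 0]],
    [1, [0, 0, -0.04], [0, 0, 0]],
    [1, [0, 0, -0.05], [0, 0, 0]],
    [1, [0, 0, -0.06], [0, 0, 0]],
  ],
)

```text
time: 13.75
ee_pos: [0.5166, 0.2128, 0.0995]
ee_rot: [0.0, 0.762, 0.648, -0.0]
force: [-1.3, -2.7, 0.8]
finger_gap: 0.0233
grasp_force: 25.0
```

play_rows(
  series=[
    [1, [-0.002, -0.003, -0.005], [0, 0, 0]],
    [1, [-0.002, -0.003, -0.01], [0, 0, 0]],
    [1, [-0.002, -0.003, -0.015], [0, 0, 0]],
    [1, [-0.002, -0.003, -0.02], [0, 0, 0]],
    [1, [-0.002, -0.003, -0.02], [0, 0, 0]],
  ],
)

```text
time: 14.25
ee_pos: [0.5165, 0.2126, 0.0975]
ee_rot: [0.0, 0.762, 0.648, 0.0]
force: [-0.6, -2.5, -0.1]
finger_gap: 0.0236
grasp_force: 25.0
```

play_rows(
  series=[
    [1, [0, 0, -0.004], [0, 0, 0]],
    [1, [0, 0, -0.007], [0, 0, 0]],
    [1, [0, 0, -0.007], [0, 0, 0]],
  ],
)

```text
time: 14.55
ee_pos: [0.5165, 0.2127, 0.097]
ee_rot: [0.0, 0.762, 0.648, 0.0]
force: [-1.1, -2.2, 1.8]
finger_gap: 0.0231
grasp_force: 25.0
```

play_rows(
  series=[
    [1, [0, 0, -0.005], [0, 0, 0]],
    [1, [0, 0, -0.01], [0, 0, 0]],
    [1, [0, 0, -0.01], [0, 0, 0]],
    [1, [0, 0, -0.01], [0, 0, 0]],
  ],
)

```text
time: 14.95
ee_pos: [0.5165, 0.2127, 0.0969]
ee_rot: [0.0, 0.762, 0.648, 0.0]
force: [-3.2, -3.6, 8.1]
finger_gap: 0.0231
grasp_force: 25.0
```

The shoulder has seated at the expected height, about 30 mm below first contact. I'm releasing and retreating straight up.

play_rows(
  series=[
    [1, [0, 0, 0], [0, 0, 0]],
    [1, [0, 0, 0.004], [0, 0, 0]],
    [1, [0, 0, 0.004], [0, 0, 0]],
    [0, [0, 0, 0.004], [0, 0, 0]],
    [-0.2, [0, 0, 0.004], [0, 0, 0]],
    [-0.5, [0, 0, 0.004], [0, 0, 0]],
    [-0.5, [0, 0, 0.004], [0, 0, 0]],
    [-0.5, [0, 0, 0.004], [0, 0, 0]],
  ],
  newtons=5,
)

```text
time: 15.75
ee_pos: [0.5164, 0.2126, 0.0962]
ee_rot: [-0.0, 0.762, 0.648, 0.0]
force: [-0.3, 0.3, -0.5]
finger_gap: 0.0559
grasp_force: 0.0
```

play_rows(
  series=[
    [-0.5, [0, 0, 0.1], [0, 0, 0]],
    [-0.5, [0, 0, 0.3], [0, 0, 0]],
    [-0.5, [0, 0, 0.6], [0, 0, 0]],
    [-0.5, [0, -0.3, 1], [0, 0, 0]],
    [-0.5, [0, -0.6, 1], [0, 0, 0]],
    [-0.5, [0, -0.6, 1], [0, 0, 0]],
    [-0.5, [0, -0.6, 1], [0, 0, 0]],
    [-0.5, [0, -0.6, 1], [0, 0, 0]],
  ],
)

```text
time: 16.55
ee_pos: [0.516, 0.1536, 0.1963]
ee_rot: [-0.0, 0.761, 0.648, 0.0]
force: [-0.0, -0.3, 0.2]
finger_gap: 0.0651
grasp_force: 0.0
```

Run:
```python
from holes import *
st();im=save("wrist","w9");
for e in cams.place_of("wrist","pin"): print(w("wrist",e["centre"]),e["confidence"])
sd=save("side","s9");u,v=map(int,proj("side",[.516,.2125,.07]))
for e in cams.place_of("side","pin"): print(w("side",e["centre"]),e["confidence"])
u2,v2=map(int,proj("wrist",[.516,.2125,.09]));y0=max(0,v2-60);x0=u2-60
cv2.imwrite("pics/c5.png",np.hstack([cv2.resize(im[y0:y0+120,x0:x0+120,::-1],(400,400),interpolation=0),cv2.resize(sd[v-40:v+30,u-40:u+30,::-1],(400,400),interpolation=0)]))
```

```text
{'time': 16.55, 'q': [0.2981, 0.1712, -0.6966, 1.7773, 0.1153, 1.2345, -0.5892], 'ee_pos': [0.516, 0.1536, 0.1963], 'ee_rot': [-0.0003, 0.7613, 0.6485, 0.0001], 'force': [-0.0111, -0.2693, 0.1625], 'finger_gap': 0.0651, 'grasp_force': 0.0}
[0.5149308  0.21534528 0.0317651 ] 0.83
[0.51471383 0.20960876 0.03034487] 0.62
[0.51584237 0.21013287 0.06598434] 0.48
```

View pics/c5.png

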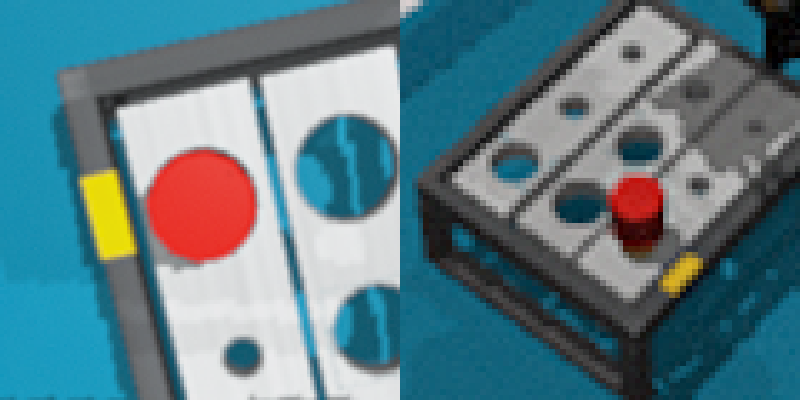

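The picture shows the red pin upright in the front row's largest hole by the yellow mark. Its brass shoulder sits on the plate, the tip is at z ≈ 0.03, and the gripper is clear.

```bash
python3 -c "
from station import job
print(job.hand_in())"
```

```text
the job is handed in; nothing more can be done
None
```

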